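# Spring check of a belt tensioner: strap it down, wind the arm to its stop and hold

## Task

The belt tensioner bolted in the steel-plate fixture is due for its spring check. First swing the fixture's hinged hold-down strap over the tensioner's hanger until it rests fully down in its forked catch; then, by its upright pin, swing the tensioner's sprung cage arm forward against the spring all the way to its stop and keep holding it there with the fingers: finish while still holding it, do not let go. Do not knock over or shift the two loose sleeves that stand on and just in front of the fixture.

Things in the scene. Friction and masses are not known exactly. Their poses are not given: they have to be found in the camera images.
- fixture: dark steel base plate 220 (x) by 240 (y) by 12 mm, fixed; stands left or right, turned up to 0.5 rad. Origin: centre of its underside; x from front edge (robot's side) to back, y left, z up. On it the tensioner: aluminium pivot body 52 mm across at x=30, y=20 mm, with a flat hanger running to -y under the strap; strap along x at y=-80 mm, hinge at x=60 mm, catch at x=-45 mm
- strap (a joint): angle of the hold-down strap (rad): 0 = level, closed, resting in its catch; grows as the free end is raised (1.57 = upright). Stiff friction hinge (0.13 N m, about 1 N at the grip): it stays where it is left, or at most sags slowly, and does not spring back
- strap_hinge (a point): point on the strap's hinge axis, 60 mm above the bench; the axis is parallel to the fixture's y. Axes as fixture
- strap_grip (a point): centre of the dark roller at the strap's free end: 20 mm across, 22 mm long along the fixture's y (strap 16 mm wide, 7 thick). At strap angle q it lies 148*cos(q) mm from strap_hinge towards the fixture's -x and 148*sin(q) mm above it. Pinch it from above along the fixture's y and lead it round (it can turn in the fingers), or push the strap over and press it down
- catch (a point): middle of the forked catch's floor, where the strap rests, 56 mm above the bench: two aluminium cheeks 7 mm thick, 16 mm long, outer faces 34 mm apart, tops 70 mm above the bench. The closed strap's roller lies 43 mm in front of it (fixture -x), 60 mm above the bench
- cage (a joint): angle of the cage arm (rad) about its vertical axis: 0 = sprung back on its rest post, pin to the fixture's back left; grows counter-clockwise from above as the pin swings to the fixture's front, to the stop at 1.4 rad. Spring 0.25 N m at rest (2.5 N at the pin), 0.84 N m at the stop (8.4 N at the pin); returns to 0 if let go
- cage_pivot (a point): point on the cage arm's vertical pivot axis, 88 mm above the bench, mid-height of the cage: two dark plates 20 mm wide, black wheel 46 mm across between them at the free end, spanning 71 to 105 mm above the bench. Axes as fixture
- cage_pin (a point): point on the axis of the upright steel pin on the cage arm's free end, at gripping height, 138 mm above the bench. Pin 14 mm across, clear from 111 to 156 mm above the bench, 100 mm from the cage_pivot axis; at cage angle q it lies from there in the direction 1.047+q rad counter-clockwise from the fixture's +x
- stop (a point): top centre of the rubber-sleeved stop post, 16 mm across, 105 mm above the bench, on which the cage arm's side comes to rest at 1.4 rad. A like post behind the arm is its rest stop. (A spare tensioner stands loose at the back of the bench, without fixture: not the one meant)
- sleeve_a: machined aluminium sleeve, 36 mm across, 45 mm tall, 27 mm bore, standing on the fixture's base plate in front of the pivot body; leave it alone. Origin: centre of its underside
- sleeve_b: same kind of sleeve (36 mm across, 45 mm tall) standing on the bench just in front of the fixture; leave it alone. Origin: centre of its underside

How it is judged:
By the outcome, as a careful person would: the job done as asked, in the order asked, and still so for the second after the job is handed in, while the arm keeps its last pose, push and grip.
It also fails if it takes over 48 s, if anything falls off the work surface, if the arm or the gripper's body presses on something with over 40 N, if the wrist force passes 120 N, or if a joint passes its speed limit or range.

## Robot

A 7-joint arm with a two-finger parallel gripper is mounted at the origin on the work surface. World frame = base frame: x ahead of the robot, y to its left, z up, the work surface at z = 0. Lengths are in m, angles in rad, forces in N, time in s.
With the tool pointing down it reaches from about 0.4 to 0.925 m from the base axis. Payload 5.6 kg.
Tool frame: the origin (TCP) lies on the centre line of the jaws, within the pads' length; the fingertips stand 14 mm ahead of it and the grasp point (between the pads) lies 5 mm behind it; z points along the fingers, y is the direction in which the jaws open and shut (so a half turn about z gives the same grasp; the last joint's range is limited). The gripper opens to 85 mm and grips with 20 to 120 N. Pads are 22 mm wide; open, the fingers measure 114 mm over their backs; the gripper's body (76 mm by 85 mm) begins 54 mm behind the grasp point. The pads swing forward as they close: fully open they stand 13 mm farther back than shut.
Start: joints at [-1.216, 0.468, -0.012, 1.603, 0.006, 1.071, -0.056], TCP at [0.252, 0.599, 0.245] pointing down, gripper open.
Joint ranges: [-2.53, 2.53], [-0.31, 2.02], [-1.57, 1.55], [0.28, 2.44], [-1.29, 4.43], [0.15, 1.84], [-2.92, 2.92]. Speed limits (rad/s): [2.57, 2.57, 3.14, 3.14, 3.14, 3.14, 3.14].

## Interface

Orientations are given as [roll, pitch, yaw] about the fixed x, y, z axes, in that order (R = Rz(yaw) Ry(pitch) Rx(roll)).
In Python, from plant import readout, grab_frame, manip, models gives the robot as it stands.
- The arm moves only by the tool step_arm, never from a script. Its argument "plan" is a list that holds one entry, the list of rows, each a list of 7 numbers: the gripper's target within -1 to 1 (shut at 1, half-way at 0, fully open at -1), then the shift along the tool's x, y, z as a fraction of full scale, then the turn, a rotation vector about the tool's x, y, z as a fraction of full scale. In form: [[[gripper, dx, dy, dz, wx, wy, wz], ...]]. A call has 1 to 12 rows; each row shifts and turns the pose as measured when the row begins, along the tool's axes as they then stand; what a row does not reach is not made up. Full scale, the value 1, is 20 cm for a shift and 2 rad for a turn. A row lasts 1/10 s, in which the tool goes at most 50 mm and 8.59 degrees, less where a joint would pass 70% of its speed; a pose out of reach is approached as far as the arm can. A call with a number of a shift or a turn outside -1 to 1 is refused whole. A call with a gripper value outside its range is refused whole. The fingers move at their own pace and stop on an object; the grip force is fixed at half the most. Time passes only in rows, so rows that do not move let the fingers close. It gives the time, the measured TCP pose, the force and the opening at its end, in the units of the state.
- readout.state(): the state, without advancing time (a new reading comes with each control period).
- grab_frame(name): name is "scene" or "top"; returns a dict with "pixels" (420x560x3 uint8, blue, green, red), "z_map" (420x560 float32, m along the optical axis (not along the pixel's ray), 0 where there is no reading), "intrinsics" (3x3 intrinsics, pixels), "distortion" ([k1, k2, p1, p2, k3] as OpenCV has them; the pictures are not rectified), "rvec" (rotation vector, rad) and "tvec" (3), from world to camera coordinates, as OpenCV has them. Camera axes: x right, y down, z forward; pixel columns grow to the right and rows downward; lengths in m; the calibration is good to about 2 mm. A picture is of the moment at which its call begins.
- manip.finish_job(): hands the job in, once; it reports no verdict.
Trained networks look in a picture, given as the dict that the camera call returned (one of the last four; its "shot" number tells which), for a name from the list of things; names that differ only in an ending like _2 or _b are one class to them, and where a whole thing is asked for, a point or a joint stands for the part that bears it (a point fixed in the world has none). Each returns a list of dicts, best first, with "score" (0 to 1); they miss things now and then, are a little off and sometimes report something else, mostly with a low value. They report only what shows in the picture. A call takes as long as a camera call.
- models.find_in(thing, picture): "position" ([x, y, z] in m, in the coordinates of the camera as it stood for that picture, good to about 4 mm: the middle of the surface that is visible of it).
The state is a dict: "time": time; "joint_positions": joint angles; "joint_vel": joint speeds; "joint_efforts": joint torques, N m; "eef_pos": TCP position; "tool_rot": TCP orientation; "ft_force": force on the tool from outside, world axes, zero at the start; "ft_torque": the same for the moment, N m; "opening": finger opening in m.
Only numpy, scipy, OpenCV 4.12 (cv2) and the standard library are available. Lean on these libraries where they do the work, as an engineer would, in place of code of your own. Each camera call takes 0.05 s, during which the arm holds its last target.

## Working session

There is one attempt and no reset: what is moved stays moved. The work goes in short steps, Python scripts to look and compute and a tool call to move; the robot and the scene stay as the last step left them, time stands still between calls to the robot, and variables do not carry over. Pictures are saved under pics/ and viewed, and the job is handed in when it is done.

Besides the shell and the picture viewer there is one more tool, called after "Request:" as name(argument=value, ...) on one line, values as JSON. step_arm: Moves the arm, as the interface text tells. Shift numbers are shares of 20 cm and turn numbers shares of 2 rad, none past 1 either way. Its arguments: {"type":"object","properties":{"plan":{"type":"array"}},"required":["plan"]}

```bash
mkdir -p pics; ls
cat > h.py <<'E'
import numpy as np, cv2
from plant import readout, grab_frame, manip, models
def cam2world(f,p):
    R,_=cv2.Rodrigues(np.array(f["rvec"],float)); return R.T@(np.array(p,float).reshape(3)-np.array(f["tvec"],float).reshape(3))
def proj(f,P):
    return cv2.projectPoints(np.array(P,float).reshape(-1,3),np.array(f["rvec"],float),np.array(f["tvec"],float),np.array(f["intrinsics"],float),np.array(f["distortion"],float))[0].reshape(-1,2)
def cloud(f):
    z=f["z_map"]; h,w=z.shape
    uv=np.stack(np.meshgrid(np.arange(w),np.arange(h)),-1).reshape(-1,1,2).astype(float)
    n=cv2.undistortPoints(uv,np.array(f["intrinsics"],float),np.array(f["distortion"],float)).reshape(h,w,2)
    P=np.dstack([n*z[...,None],z])
    R,_=cv2.Rodrigues(np.array(f["rvec"],float))
    W=(P-np.array(f["tvec"],float).reshape(3))@R
    W[z<=0]=np.nan
    return W
E
python3 - <<'E'
from h import *
s=readout.state(); print(s)
names=["fixture","strap_hinge","strap_grip","strap","catch","cage","cage_pivot","cage_pin","stop","sleeve_a"]
for c in ["scene","top"]:
    f=grab_frame(c); cv2.imwrite(f"pics/{c}0.png",f["pixels"])
    np.save(f"{c}0.npy",f,allow_pickle=True)
    for n in names:
        try:
            print(c,n,[(round(d["score"],2),np.round(cam2world(f,d["position"]),3).tolist()) for d in models.find_in(n,f)[:3]])
        except Exception as e: print(c,n,e)
E
```

```text
pics
{'time': 0.0, 'joint_positions': array([-1.21598804,  0.46839562, -0.01161889,  1.6036655 ,  0.00603148,
        1.07137215, -0.05630398]), 'joint_vel': array([ 0.00095763,  0.00144252,  0.00157799, -0.00083017, -0.00056782,
       -0.00044788,  0.00185075]), 'joint_efforts': array([ 9.75073249e-05, -5.32368600e+01,  2.14259187e-02, -2.51302117e+01,
        1.14244799e-02,  7.39615469e-03,  2.61451413e-05]), 'eef_pos': array([0.25165792, 0.59871262, 0.24430901]), 'tool_rot': array([-3.13979211e+00,  1.45796926e-04,  2.74374622e+00]), 'ft_force': array([-0.00052719,  0.09648703, -0.04860793]), 'ft_torque': array([0.01761037, 0.03360811, 0.01331291]), 'opening': 0.08543120289116743}
scene fixture [(0.64, [0.567, -0.175, 0.014])]
scene strap_hinge [(0.85, [0.567, -0.179, 0.012])]
scene strap_grip []
scene strap [(0.62, [0.552, -0.259, 0.153])]
scene catch [(0.59, [0.567, -0.176, 0.011])]
scene cage [(0.92, [0.608, -0.107, 0.104])]
scene cage_pivot [(0.66, [0.565, -0.176, 0.009])]
scene cage_pin [(0.87, [0.609, -0.113, 0.104])]
scene stop [(0.9, [0.567, -0.175, 0.017])]
scene sleeve_a [(0.7, [0.455, -0.147, 0.047]), (0.65, [0.408, -0.08, 0.031])]
top fixture [(0.73, [0.531, -0.165, 0.012])]
top strap_hinge [(0.61, [0.523, -0.168, 0.011])]
top strap_grip [(0.68, [0.539, -0.25, 0.21])]
top strap [(0.56, [0.536, -0.251, 0.21])]
top catch [(0.83, [0.524, -0.164, 0.012])]
top cage [(0.76, [0.597, -0.112, 0.103]), (0.33, [0.528, -0.167, 0.012])]
top cage_pivot [(0.91, [0.527, -0.166, 0.015])]
top cage_pin [(0.9, [0.602, -0.112, 0.101]), (0.64, [0.525, -0.166, 0.011])]
top stop [(0.82, [0.523, -0.167, 0.011])]
top sleeve_a [(0.74, [0.451, -0.141, 0.055]), (0.57, [0.394, -0.074, 0.048])]
```

View pics/scene0.png

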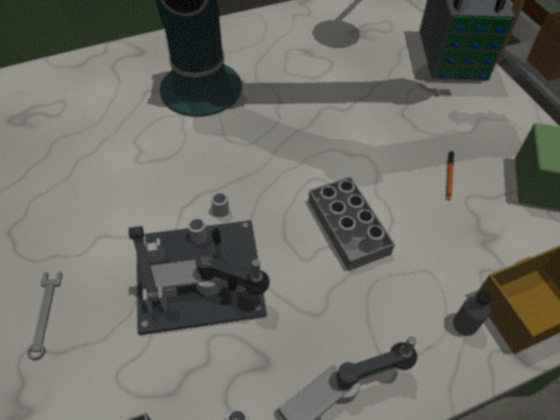

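View pics/top0.png

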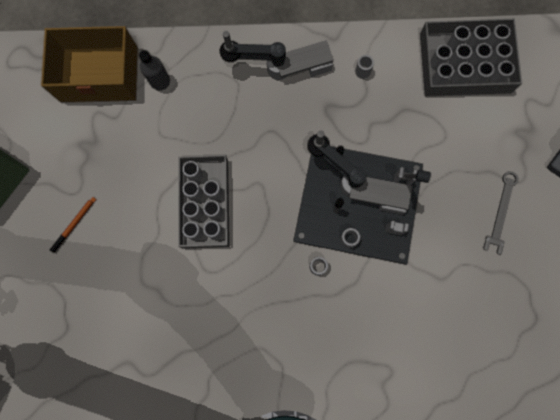

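The scene camera faces the robot. The fixture is at about (200,275) in scene and (360,205) in top, with the strap roughly upright (roller at (136,233) scene, (425,176) top), the cage pin at (255,268) scene, and the sleeves at (197,230) and (219,205) scene. Next I fit the fixture pose from depth.

Run:
```python
from h import *
for c in ["scene","top"]:
    f=np.load(f"{c}0.npy",allow_pickle=True).item()
    W=cloud(f); px=f["pixels"].astype(int).sum(2)
    m=(abs(W[...,2]-0.012)<0.006)&(W[...,0]>.35)&(W[...,0]<.75)&(W[...,1]>-.4)&(W[...,1]<.05)&(px<200)
    n,l,st,_=cv2.connectedComponentsWithStats(m.astype(np.uint8)); 
    # merge all comps >100 px
    k=np.isin(l,[i for i in range(1,n) if st[i,4]>150])
    P=W[k]; print(c,k.sum(),np.nanmedian(P[:,2]),[tuple(st[i]) for i in range(1,n) if st[i,4]>150])
    r=cv2.minAreaRect(P[:,:2].astype(np.float32)*1000); print(r)
    for n_ in ["scene"]: pass
    z0=W[(px>300)&(abs(W[...,2])<.01)][:,2]; print("bench z",np.median(z0))
```

```text
scene 6863 0.012724012455597315 [(np.int32(146), np.int32(221), np.int32(111), np.int32(50), np.int32(2804)), (np.int32(137), np.int32(260), np.int32(129), np.int32(75), np.int32(4059))]
((530.7850952148438, -168.61270141601562), (236.6747589111328, 220.05014038085938), 77.1854476928711)
bench z 0.0008492051905139408
top 7841 0.011904622566357426 [(np.int32(342), np.int32(149), np.int32(81), np.int32(33), np.int32(1211)), (np.int32(294), np.int32(154), np.int32(126), np.int32(110), np.int32(6630))]
((528.9007568359375, -167.63751220703125), (238.6637725830078, 218.99179077148438), 77.08341979980469)
bench z -6.335007591035921e-05
```

```bash
cat >> h.py <<'E'
C=np.array([.5298,-.168,0]); YAW=np.deg2rad(-12.9)
def fw(p,C=C,yaw=YAW):
    c,s=np.cos(yaw),np.sin(yaw); p=np.array(p,float); return C+np.array([c*p[0]-s*p[1],s*p[0]+c*p[1],p[2]])
def wf(p):
    c,s=np.cos(YAW),np.sin(YAW); p=np.asarray(p)-C; return np.stack([c*p[...,0]+s*p[...,1],-s*p[...,0]+c*p[...,1],p[...,2]],-1)
def roller(q): return fw([.06-.148*np.cos(q),-.08,.06+.148*np.sin(q)])
def pin(q,z=.138): return fw([.03+.1*np.cos(1.047+q),.02+.1*np.sin(1.047+q),z])
E
python3 - <<'E'
from h import *
for c in ["scene","top"]:
    f=np.load(f"{c}0.npy",allow_pickle=True).item(); W=wf(cloud(f))
    # above-strap points
    m=(abs(W[...,1]+.08)<.03)&(W[...,2]>.085)&(W[...,2]<.26)&(abs(W[...,0]-.06)<.16)
    P=W[m]; print(c,m.sum()); 
    for lo in np.arange(.08,.26,.02):
        k=P[(P[:,2]>lo)&(P[:,2]<=lo+.02)]
        if len(k): print(round(lo,2),len(k),np.round(np.median(k,0),3))
    m=(W[...,2]>.115)&(W[...,2]<.17)&(abs(W[...,0]-.08)<.1)&(abs(W[...,1]-.1)<.06)
    print("pin",m.sum(),np.round(np.median(W[m],0),4) if m.any() else 0, "expected",[.03+.05,.02+.0866])
    m=(W[...,2]>.02)&(W[...,2]<.07)&(W[...,0]<-.03)&(W[...,1]>-.05)&(W[...,0]>-.2)&(W[...,1]<.12)
    n,l,st,_=cv2.connectedComponentsWithStats(m.astype(np.uint8))
    for i in range(1,n):
        if st[i,4]>30: 
            k=W[l==i]; print("blob",st[i,4],np.round(np.median(k,0),3),np.round(k.min(0),3),np.round(k.max(0),3))
            t=k[k[:,2]>.9*np.percentile(k[:,2],95)]; print(cv2.minEnclosingCircle(t[:,:2].astype(np.float32)))
    im=cv2.resize(f["pixels"],None,fx=3,fy=3,interpolation=cv2.INTER_CUBIC); im=np.clip(im.astype(int)*2,0,255).astype(np.uint8)
    def dot(p,col,r=3):
        u=proj(f,p)[0]*3+1; cv2.circle(im,(int(u[0]),int(u[1])),r,col,1)
    for x in(-.11,.11):
        for y in(-.12,.12): dot(fw([x,y,.012]),(0,255,0))
    dot(fw([.06,-.08,.06]),(0,0,255)); dot(fw([-.045,-.08,.056]),(0,0,255)); dot(fw([.03,.02,.105]),(255,0,0))
    dot(pin(0),(0,255,255)); dot(pin(0,.156),(0,255,255)); dot(roller(1.57),(255,0,255)); dot(roller(1.8),(255,255,0))
    u=proj(f,fw([0,0,.05]))[0]*3; x0=int(u[0])-330;y0=int(u[1])-280
    cv2.imwrite(f"pics/{c}1.png",im[max(y0,0):y0+560,max(x0,0):x0+660])
E
```

```text
scene 682
0.08 61 [ 0.054 -0.08   0.093]
0.1 83 [ 0.049 -0.079  0.111]
0.12 85 [ 0.044 -0.079  0.13 ]
0.14 91 [ 0.039 -0.079  0.15 ]
0.16 100 [ 0.034 -0.079  0.17 ]
0.18 84 [ 0.029 -0.078  0.189]
0.2 178 [ 0.026 -0.079  0.211]
pin 144 [0.0837 0.1059 0.1466] expected [0.08, 0.1066]
blob 285 [-0.144  0.058  0.037] [-0.17  0.04  0.02] [-0.132  0.076  0.05 ]
((-0.15124408900737762, 0.05949855223298073), 0.01976023055613041)
blob 370 [-0.077  0.009  0.045] [-0.102 -0.008  0.02 ] [-0.064  0.025  0.062]
((-0.08313053846359253, 0.008889872580766678), 0.01934831589460373)
top 212
0.08 8 [ 0.05  -0.072  0.091]
0.1 11 [ 0.044 -0.072  0.111]
0.12 6 [ 0.04  -0.071  0.13 ]
0.14 10 [ 0.035 -0.071  0.147]
0.16 7 [ 0.029 -0.071  0.172]
0.18 5 [ 0.023 -0.069  0.198]
0.2 165 [ 0.019 -0.078  0.211]
pin 91 [0.0755 0.1069 0.152 ] expected [0.08, 0.1066]
blob 201 [-0.083  0.008  0.055] [-0.101 -0.009  0.02 ] [-0.066  0.026  0.06 ]
((-0.08364337682723999, 0.008198916912078857), 0.017652379348874092)
blob 137 [-0.151  0.059  0.045] [-0.169  0.042  0.023] [-0.134  0.077  0.05 ]
((-0.1510242074728012, 0.05956798419356346), 0.0177107322961092)
```

View pics/scene1.png

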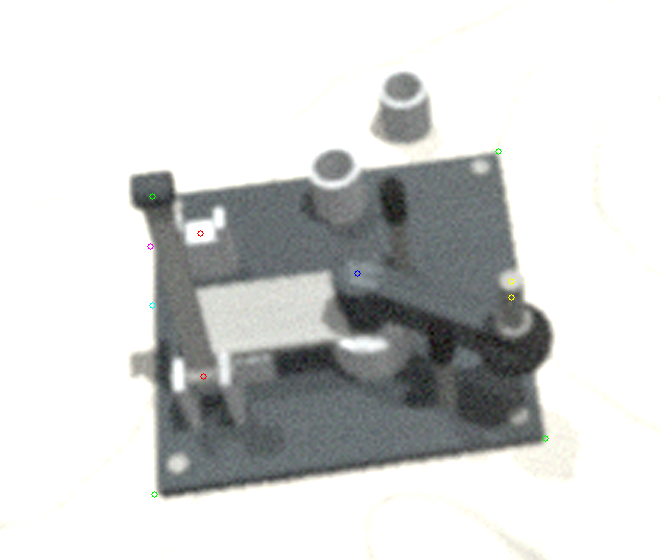

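View pics/top1.png

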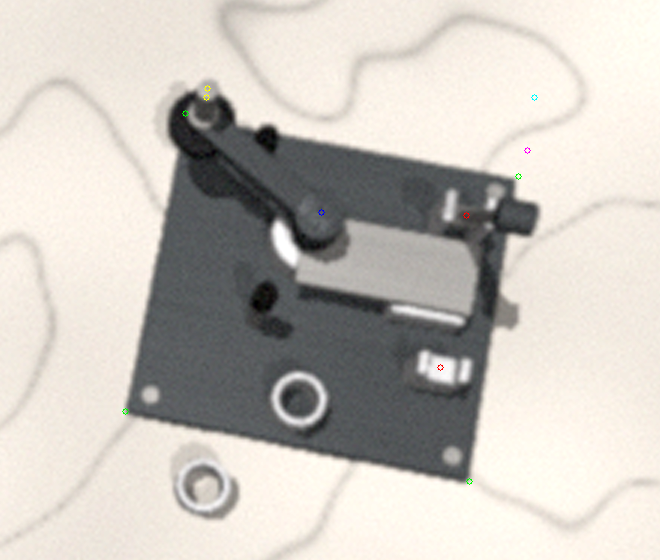

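The fixture fit matches the image: hinge, catch, pivot and pin markers all land on their features, and the strap is at about 1.31 rad. I'll write a move calculator next.

```bash
cat >> h.py <<'E'
from scipy.spatial.transform import Rotation as Ro
def rel(target,s=None,yaw=None,start=None):
    s=s or readout.state(); R=Ro.from_euler('xyz',s["tool_rot"])
    p=s["eef_pos"] if start is None else start
    d=R.inv().apply(np.array(target)-p)/.2
    out="shift frac %s total/50mm=%.1f rows"%(np.round(d,3),np.linalg.norm(d)/.25)
    if yaw is not None:
        T=Ro.from_euler('xyz',[np.pi,0,yaw]); out+=" turn frac %s"%np.round((R.inv()*T).as_rotvec()/2,3)
    return out
E
python3 - <<'E'
from h import *
Y=np.deg2rad(167.1)
print(roller(1.31), rel([.5,.2,.32],yaw=Y))
R=Ro.from_euler('xyz',[np.pi,0,Y])
print(R.inv().apply(np.array([.5,.2,.32])-[.252,.599,.3])/.2)
r=roller(1.31)
print(R.inv().apply(np.array([r[0],r[1],.29])-[.5,.2,.32])/.2)
E
```

```text
[ 0.53322702 -0.25085628  0.20299537] shift frac [-1.917 -1.359 -0.374] total/50mm=9.5 rows turn frac [-0.     0.    -0.086]
[-1.65408786 -1.66781844 -0.1       ]
[-0.66521061 -2.16029633  0.15      ]
```

Request:
step_arm(plan=[[[-1, 0, 0, -0.14, 0, 0, -0.045], [-1, 0, 0, -0.14, 0, 0, -0.041], [-1, -0.165, -0.167, -0.02, 0, 0, 0], [-1, -0.165, -0.167, -0.02, 0, 0, 0], [-1, -0.165, -0.167, -0.02, 0, 0, 0], [-1, -0.165, -0.167, -0.02, 0, 0, 0], [-1, -0.165, -0.167, 0, 0, 0, 0], [-1, -0.165, -0.167, 0, 0, 0, 0], [-1, -0.165, -0.167, 0, 0, 0, 0], [-1, -0.165, -0.167, 0, 0, 0, 0], [-1, -0.165, -0.167, 0, 0, 0, 0], [-1, -0.165, -0.167, 0, 0, 0, 0]]])

```text
time: 2.3
eef_pos: [0.507, 0.1956, 0.3202]
tool_rot: [3.136, 0.001, 2.94]
ft_force: [0.9, 1.3, -0.2]
opening: 0.0855
```

Run:
```python
from h import *
r=roller(1.31)
s=readout.state();print(s["time"],s["eef_pos"],s["joint_positions"].round(2))
print(rel([r[0],r[1],.28],yaw=np.deg2rad(167.1)))
```

```text
2.3 [0.50704036 0.19555624 0.32020151] [-0.59  0.21  0.19  1.79 -0.05  1.14  0.98]
shift frac [-0.576 -2.162  0.188] total/50mm=9.0 rows turn frac [0.003 0.    0.012]
```

Request:
step_arm(plan=[[[-1, -0.058, -0.216, 0.019, 0.003, 0, 0.012], [-1, -0.058, -0.216, 0.019, 0, 0, 0], [-1, -0.058, -0.216, 0.019, 0, 0, 0], [-1, -0.058, -0.216, 0.019, 0, 0, 0], [-1, -0.058, -0.216, 0.019, 0, 0, 0], [-1, -0.058, -0.216, 0.019, 0, 0, 0], [-1, -0.058, -0.216, 0.019, 0, 0, 0], [-1, -0.058, -0.216, 0.019, 0, 0, 0], [-1, -0.058, -0.216, 0.019, 0, 0, 0], [-1, -0.058, -0.216, 0.019, 0, 0, 0]]])

```text
time: 3.3
eef_pos: [0.526, -0.2696, 0.2839]
tool_rot: [3.138, 0.01, 2.915]
ft_force: [0.4, -0.0, 1.1]
opening: 0.0855
```

Run:
```python
from h import *
r=roller(1.31)
s=readout.state();print(s["time"],s["eef_pos"],s["tool_rot"],s["joint_positions"].round(2))
print(rel([r[0],r[1],.28],yaw=np.deg2rad(167.1)))
print(rel([r[0],r[1],.198],yaw=np.deg2rad(167.1)))
f=grab_frame("scene"); cv2.imwrite("pics/s2.png",np.clip(f["pixels"].astype(int)*2,0,255).astype(np.uint8))
```

```text
3.3 [ 0.52603156 -0.26964209  0.28386315] [3.13800958 0.01026456 2.91491649] [ 0.05  0.34  0.47  1.74 -0.18  1.09  1.92]
shift frac [-0.014  0.1    0.02 ] total/50mm=0.4 rows turn frac [ 0.002  0.005 -0.001]
shift frac [-0.01   0.098  0.43 ] total/50mm=1.8 rows turn frac [ 0.002  0.005 -0.001]
```

View pics/s2.png

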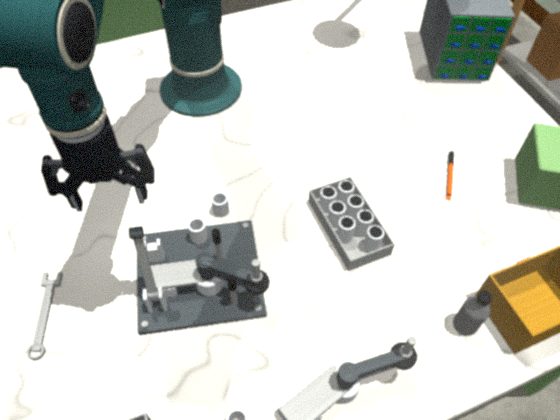

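The open gripper (~(97,180)) is above the strap's roller (136,233), with its jaws along the fixture's y. Next I centre it and then descend.

Request:
step_arm(plan=[[[-1, -0.014, 0.1, 0.02, 0.002, 0.005, 0], [-1, 0, 0, 0, 0, 0, 0]]])

```text
time: 3.55
eef_pos: [0.5299, -0.2646, 0.2791]
tool_rot: [-3.132, 0.0, 2.897]
ft_force: [0.2, 1.1, -0.4]
opening: 0.0856
```

Run:
```python
from h import *
r=roller(1.31)
s=readout.state();print(s["time"],s["eef_pos"],s["tool_rot"])
print(rel([r[0],r[1],.198],yaw=np.deg2rad(167.1)))
```

```text
3.55 [ 0.52994037 -0.26456784  0.27913012] [-3.13240077e+00  4.05144313e-04  2.89669116e+00]
shift frac [0.001 0.074 0.405] total/50mm=1.6 rows turn frac [-0.005  0.    -0.01 ]
```

Request:
step_arm(plan=[[[-1, 0.001, 0.074, 0.05, -0.005, 0, -0.01], [-1, 0, 0, 0.05, 0, 0, 0], [-1, 0, 0, 0, 0, 0, 0]]])

```text
time: 3.85
eef_pos: [0.5332, -0.2483, 0.2577]
tool_rot: [3.139, 0.001, 2.92]
ft_force: [-0.4, 0.4, -0.2]
opening: 0.0855
```

Run:
```python
from h import *
r=roller(1.31)
s=readout.state();print(s["time"],s["eef_pos"],s["tool_rot"])
print(rel([r[0],r[1],.198],yaw=np.deg2rad(167.1)))
```

```text
3.85 [ 0.53317373 -0.24831043  0.25766072] [3.13949086e+00 6.65152755e-04 2.92034336e+00]
shift frac [-0.003 -0.013  0.298] total/50mm=1.2 rows turn frac [0.001 0.    0.002]
```

Request:
step_arm(plan=[[[-1, -0.003, -0.013, 0.1, 0.001, 0, 0.002], [-1, 0, 0, 0.1, 0, 0, 0], [-1, 0, 0, 0.08, 0, 0, 0], [-1, 0, 0, 0, 0, 0, 0]]])

```text
time: 4.25
eef_pos: [0.5336, -0.2494, 0.2003]
tool_rot: [3.141, 0.002, 2.92]
ft_force: [-1.5, -1.2, 0.2]
opening: 0.0854
```

Run:
```python
from h import *
r=roller(1.31)
s=readout.state();print(s["time"],s["eef_pos"],s["tool_rot"])
print(rel([r[0],r[1],.198],yaw=np.deg2rad(167.1)))
for c in ["scene"]:
    f=grab_frame(c);W=cloud(f)
    im=cv2.resize(np.clip(f["pixels"].astype(int)*2,0,255).astype(np.uint8),None,fx=3,fy=3)
    u=proj(f,r)[0]*3; x0=max(int(u[0])-350,0);y0=max(int(u[1])-280,0)
    cv2.imwrite("pics/s3.png",im[y0:y0+560,x0:x0+700])
```

```text
4.25 [ 0.5336488  -0.24936078  0.20034767] [3.14090695e+00 2.25186972e-03 2.91968756e+00]
shift frac [ 0.    -0.008  0.012] total/50mm=0.1 rows turn frac [0.    0.001 0.002]
```

View pics/s3.png

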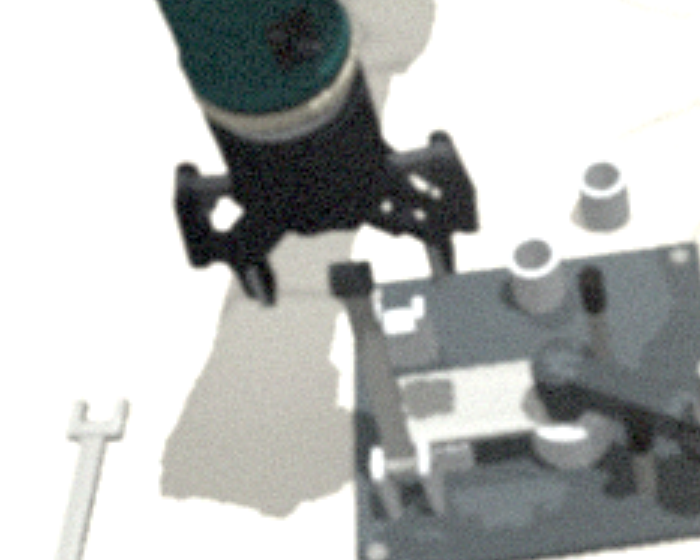

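The fingers (crop (258,290) and (445,260)) straddle the roller at (350,280) and are centred on it. I'll close them now.

Request:
step_arm(plan=[[[1, 0, 0, 0.012, 0, 0, 0], [1, 0, 0, 0, 0, 0, 0], [1, 0, 0, 0, 0, 0, 0], [1, 0, 0, 0, 0, 0, 0], [1, 0, 0, 0, 0, 0, 0], [1, 0, 0, 0, 0, 0, 0], [1, 0, 0, 0, 0, 0, 0], [1, 0, 0, 0, 0, 0, 0]]])

```text
time: 5.1
eef_pos: [0.5359, -0.2514, 0.2028]
tool_rot: [-3.141, 0.011, 2.919]
ft_force: [-0.1, -1.3, -0.3]
opening: 0.0209
```

Run:
```python
from h import *
s=readout.state();print(s["time"],s["eef_pos"],s["tool_rot"],s["ft_force"],s["opening"])
R=Ro.from_euler('xyz',[np.pi,0,np.deg2rad(167.1)])
p0=s["eef_pos"]; prev=roller(1.31)
for q in np.arange(1.31,-.001,-.131/1.):
    r=roller(q); print(round(q,3),np.round(R.inv().apply(r-prev)/.2,3)); prev=r
print(wf(p0))
```

```text
5.1 [ 0.53585185 -0.25144326  0.20278422] [-3.14068816  0.01070141  2.91891858] [-0.12094247 -1.2528799  -0.28991296] 0.020866516500156508
1.31 [0. 0. 0.]
1.179 [ 0.092 -0.     0.031]
1.048 [0.087 0.    0.043]
0.917 [ 0.081 -0.     0.054]
0.786 [ 0.073 -0.     0.064]
0.655 [ 0.064 -0.     0.073]
0.524 [ 0.054 -0.     0.081]
0.393 [0.043 0.    0.087]
0.262 [ 0.031 -0.     0.092]
0.131 [ 0.019 -0.     0.095]
0.0 [0.006 0.    0.097]
[ 0.02452782 -0.07998618  0.20278422]
```

Request:
step_arm(plan=[[[1, 0.092, 0, 0.031, 0, -0.005, 0], [1, 0.087, 0, 0.043, 0, 0, 0], [1, 0.081, 0, 0.054, 0, 0, 0], [1, 0, 0, 0, 0, 0, 0]]])

```text
time: 5.5
eef_pos: [0.4926, -0.2415, 0.183]
tool_rot: [-3.141, 0.042, 2.92]
ft_force: [4.9, -2.6, -10.5]
opening: 0.0207
```

```bash
cat >> h.py <<'E'
def strapinfo(off=(.0025,-.0002)):
    s=readout.state(); p=wf(s["eef_pos"]); v=np.array([.06-p[0]+off[0],p[2]-.06-off[1]])
    q=np.arctan2(v[1],v[0]); print("t",s["time"],"fix",p.round(4),"q",q.round(3),"r",np.hypot(*v).round(4),"rot",s["tool_rot"].round(3),"F",s["ft_force"].round(1),"op",s["opening"].round(4))
    return s,q
E
python3 - <<'E'
from h import *
s,q=strapinfo()
prev=s["eef_pos"]
R=Ro.from_euler('xyz',s["tool_rot"])
for a in np.arange(q-.131,-.05,-.131):
    r=roller(a)+[0,0,-.0002]; print(round(a,3),np.round(R.inv().apply(r-prev)/.2,3)); prev=r
E
```

```text
Traceback (most recent call last):
  File "h.py", line 34, in strapinfo
    q=np.arctan2(v[1],v[0]); print("t",s["time"],"fix",p.round(4),"q",q.round(3),"r",np.hypot(*v).round(4),"rot",s["tool_rot"].round(3),"F",s["ft_force"].round(1),"op",s["opening"].round(4))
                                                                                                                                                                        ^^^^^^^^^^^^^^^^^^
AttributeError: 'float' object has no attribute 'round'
```

```bash
sed -i 's/s\["opening"\].round(4)/round(s["opening"],4)/' h.py
python3 - <<'E'
from h import *
s,q=strapinfo()
prev=s["eef_pos"]
R=Ro.from_euler('xyz',s["tool_rot"])
print(rel(prev,yaw=np.deg2rad(167.1)))
for a in np.arange(q-.131,-.05,-.131):
    r=roller(a)+[0,0,-.0002]; print(round(a,3),np.round(R.inv().apply(r-prev)/.2,3)); prev=r
E
```

```text
t 5.5 fix [-0.0198 -0.08    0.183 ] q 0.981 r 0.1481 rot [-3.141  0.042  2.92 ] F [  4.9  -2.6 -10.5] op 0.0207
shift frac [0. 0. 0.] total/50mm=0.0 rows turn frac [-0.     0.021  0.002]
0.85 [0.091 0.    0.056]
0.719 [0.071 0.    0.066]
0.588 [0.062 0.    0.074]
0.457 [0.052 0.    0.082]
0.326 [0.041 0.    0.088]
0.195 [0.029 0.    0.092]
0.064 [0.017 0.    0.095]
```

Request:
step_arm(plan=[[[1, 0.08, 0, 0.058, 0, 0.02, 0], [1, 0.071, 0, 0.066, 0, 0.005, 0], [1, 0.062, 0, 0.074, 0, 0.005, 0], [1, 0, 0, 0, 0, 0, 0]]])

```text
time: 5.9
eef_pos: [0.4552, -0.233, 0.1471]
tool_rot: [3.141, -0.011, 2.921]
ft_force: [-1.4, -0.6, 0.6]
opening: 0.0209
```

Run:
```python
from h import *
s,q=strapinfo()
prev=s["eef_pos"]
R=Ro.from_euler('xyz',s["tool_rot"])
print(rel(prev,yaw=np.deg2rad(167.1)))
for a in np.arange(q-.131,-.15,-.131):
    r=roller(a)+[0,0,-.0002]; print(round(a,3),np.round(R.inv().apply(r-prev)/.2,3)); prev=r
```

```text
t 5.9 fix [-0.0582 -0.08    0.1471] q 0.626 r 0.149 rot [ 3.141 -0.011  2.921] F [-1.4 -0.6  0.6] op 0.0209
shift frac [0. 0. 0.] total/50mm=0.0 rows turn frac [ 0.    -0.006  0.002]
0.495 [0.059 0.    0.086]
0.364 [0.039 0.    0.089]
0.233 [0.027 0.    0.093]
0.102 [0.015 0.    0.096]
-0.029 [ 0.002 -0.     0.097]
```

Request:
step_arm(plan=[[[1, 0.055, 0, 0.084, 0, -0.003, 0], [1, 0.039, 0, 0.089, 0, 0, 0], [1, 0.027, 0, 0.093, 0, 0, 0], [1, 0, 0, 0, 0, 0, 0]]])

```text
time: 6.3
eef_pos: [0.4308, -0.2274, 0.0958]
tool_rot: [3.139, -0.009, 2.92]
ft_force: [-1.2, -0.6, 0.8]
opening: 0.0207
```

Run:
```python
from h import *
s,q=strapinfo()
prev=s["eef_pos"]
R=Ro.from_euler('xyz',s["tool_rot"])
print(rel(prev,yaw=np.deg2rad(167.1)))
for a in np.arange(q-.131,-.15,-.131):
    r=roller(a)+[0,0,-.0002]; print(round(a,3),np.round(R.inv().apply(r-prev)/.2,3)); prev=r
print(rel(roller(0)))
```

```text
t 6.3 fix [-0.0832 -0.08    0.0958] q 0.242 r 0.1501 rot [ 3.139 -0.009  2.92 ] F [-1.2 -0.6  0.8] op 0.0207
shift frac [0. 0. 0.] total/50mm=0.0 rows turn frac [ 0.001 -0.005  0.002]
0.111 [ 0.018 -0.     0.098]
-0.02 [ 0.004 -0.     0.097]
shift frac [ 0.022 -0.001  0.179] total/50mm=0.7 rows
```

Request:
step_arm(plan=[[[1, 0.013, 0, 0.09, 0, -0.003, 0], [1, 0.005, 0, 0.07, 0, 0, 0], [1, 0, 0, 0.03, 0, 0, 0], [1, 0, 0, 0.01, 0, 0, 0]]])

```text
time: 6.7
eef_pos: [0.4256, -0.2261, 0.0573]
tool_rot: [3.135, -0.011, 2.92]
ft_force: [-4.4, 0.5, 4.3]
opening: 0.0208
```

Run:
```python
from h import *
s,q=strapinfo()
print(rel(roller(0),yaw=np.deg2rad(167.1)))
```

```text
t 6.7 fix [-0.0886 -0.0799  0.0573] q -0.016 r 0.1511 rot [ 3.135 -0.011  2.92 ] F [-4.4  0.5  4.3] op 0.0208
shift frac [-0.003 -0.    -0.013] total/50mm=0.1 rows turn frac [ 0.003 -0.005  0.002]
```

Request:
step_arm(plan=[[[1, 0, 0, 0.02, 0, 0, 0], [1, 0, 0, 0.02, 0, 0, 0]]])

```text
time: 6.9
eef_pos: [0.426, -0.2263, 0.0535]
tool_rot: [3.132, -0.012, 2.92]
ft_force: [-16.2, 4.6, 51.4]
opening: 0.021
```

Run:
```python
from h import *
s,q=strapinfo()
for c in ["scene","top"]:
    f=grab_frame(c);W=wf(cloud(f))
    m=(abs(W[...,1]+.08)<.006)&(W[...,2]>.04)&(W[...,2]<.1)
    for x0 in np.arange(-.1,.07,.01):
        k=W[m&(W[...,0]>x0)&(W[...,0]<x0+.01)]
        if len(k)>2: print(c,round(x0,2),len(k),np.round(np.median(k[:,2]),4))
    im=cv2.resize(np.clip(f["pixels"].astype(int)*2,0,255).astype(np.uint8),None,fx=3,fy=3)
    u=proj(f,fw([0,-.04,.06]))[0]*3; x0=max(int(u[0])-350,0);y0=max(int(u[1])-280,0)
    cv2.imwrite(f"pics/{c}4.png",im[y0:y0+560,x0:x0+700])
```

```text
t 6.9 fix [-0.0882 -0.08    0.0535] q -0.042 r 0.1508 rot [ 3.132 -0.012  2.92 ] F [-16.2   4.6  51.4] op 0.021
scene -0.1 14 0.0689
scene -0.09 36 0.0678
scene -0.08 25 0.0633
scene -0.07 26 0.0638
scene -0.06 32 0.0637
scene -0.05 23 0.0637
scene -0.04 30 0.064
scene -0.03 24 0.0642
scene -0.02 29 0.0639
scene -0.01 28 0.0639
scene -0.0 30 0.064
scene 0.01 32 0.0634
scene 0.02 33 0.0638
scene 0.03 31 0.064
scene 0.04 31 0.0635
scene 0.05 29 0.0662
scene 0.06 34 0.0652
top -0.04 8 0.0636
top -0.03 17 0.0625
top -0.02 20 0.0639
top -0.01 26 0.0633
top -0.0 28 0.0638
top 0.01 28 0.0632
top 0.02 29 0.0633
top 0.03 31 0.0632
top 0.04 32 0.0635
top 0.05 32 0.0648
top 0.06 14 0.0659
```

View pics/scene4.png

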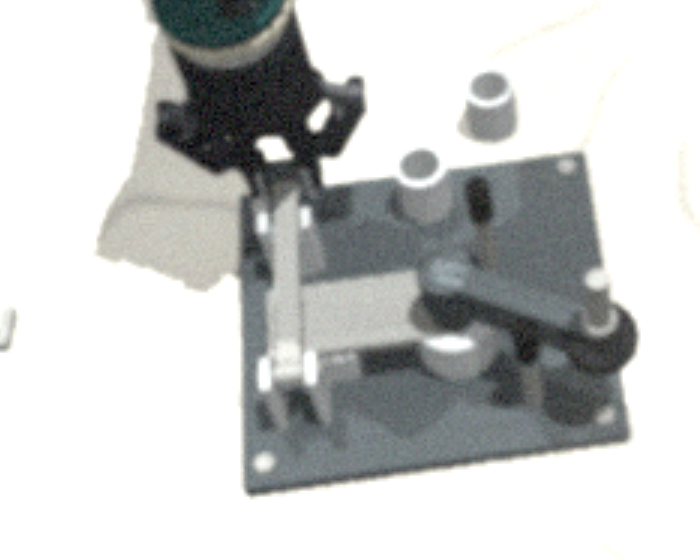

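The strap top is level at 63.5 mm along its whole length, which is 60 + 3.5 mm. It lies between the catch cheeks (crop (285,215)), it pushed back firmly, and the sleeves are untouched. I'll relieve the force, open half-way, check that it stays, and lift.

Request:
step_arm(plan=[[[1, 0, 0, -0.015, 0, 0, 0], [0, 0, 0, 0, 0, 0, 0], [0, 0, 0, 0, 0, 0, 0], [0, 0, 0, 0, 0, 0, 0], [0, 0, 0, 0, 0, 0, 0]]])

```text
time: 7.5
eef_pos: [0.4304, -0.2267, 0.06]
tool_rot: [3.132, -0.005, 2.922]
ft_force: [-0.5, -0.3, 0.7]
opening: 0.0428
```

Run:
```python
from h import *
s,q=strapinfo()
P=pin(0); print(P)
R=Ro.from_euler('xyz',[np.pi,0,np.deg2rad(47)])
p=s["eef_pos"]
print(rel([p[0],p[1],.25]), s["joint_positions"].round(2))
print(rel([P[0],P[1],.25],start=np.array([p[0],p[1],.25]),yaw=np.deg2rad(47)))
print(R.inv().apply(P+[0,0,.112]-[p[0],p[1],.25])/.2)
```

```text
t 7.5 fix [-0.0838 -0.0794  0.06  ] q 0.001 r 0.1463 rot [ 3.132 -0.005  2.922] F [-0.5 -0.3  0.7] op 0.0428
[ 0.6315944  -0.08196144  0.138     ]
shift frac [ 0.005  0.009 -0.95 ] total/50mm=3.8 rows [ 0.14  0.51  0.34  2.13 -0.33  0.56  2.08]
shift frac [-0.824  0.926  0.005] total/50mm=5.0 rows turn frac [ 0.    -0.007  1.051]
[1.21529149e+00 2.42166207e-01 2.96568070e-17]
```

Request:
step_arm(plan=[[[0, 0, 0, -0.1, 0, 0, 0], [0, 0, 0, -0.2, 0, 0, 0], [0, 0, 0, -0.22, 0, 0, 0.03], [-1, 0, 0, -0.2, 0, 0, 0.07], [-1, 0, 0, -0.1, 0, 0, 0.07], [-1, 0, 0, 0, 0, 0, 0.07], [-1, 0, 0, 0, 0, 0, 0.07], [-1, 0, 0, 0, 0, 0, 0.07], [-1, 0, 0, 0, 0, 0, 0.07], [-1, 0, 0, 0, 0, 0, 0.06], [-1, 0, 0, 0, 0, 0, 0]]])

```text
time: 8.6
eef_pos: [0.4333, -0.228, 0.2291]
tool_rot: [-3.141, -0.011, 1.863]
ft_force: [-0.0, 0.6, -0.5]
opening: 0.0857
```

Run:
```python
from h import *
s,q=strapinfo()
P=pin(0)
print(rel([P[0],P[1],.22],yaw=np.deg2rad(105)))
for c in ["scene"]:
    f=grab_frame(c);W=wf(cloud(f))
    m=(abs(W[...,1]+.08)<.006)&(W[...,2]>.04)&(W[...,2]<.1)
    for x0 in np.arange(-.1,.07,.02):
        k=W[m&(W[...,0]>x0)&(W[...,0]<x0+.01)]
        if len(k)>2: print(c,round(x0,2),len(k),np.round(np.median(k[:,2]),4))
    im=cv2.resize(np.clip(f["pixels"].astype(int)*2,0,255).astype(np.uint8),None,fx=3,fy=3)
    u=proj(f,fw([0,0,.06]))[0]*3; x0=max(int(u[0])-350,0);y0=max(int(u[1])-280,0)
    cv2.imwrite(f"pics/{c}5.png",im[y0:y0+560,x0:x0+700])
```

```text
t 8.6 fix [-0.0807 -0.0801  0.2291] q 0.869 r 0.2217 rot [-3.141 -0.011  1.863] F [-0.   0.6 -0.5] op 0.0857
shift frac [0.413 1.16  0.05 ] total/50mm=4.9 rows turn frac [-0.    -0.006  0.015]
scene -0.1 13 0.0736
scene -0.08 28 0.0683
scene -0.06 28 0.067
scene -0.04 31 0.0669
scene -0.02 33 0.066
scene 0.0 33 0.0656
scene 0.02 34 0.0649
scene 0.04 35 0.0646
scene 0.06 37 0.0651
```

View pics/scene5.png

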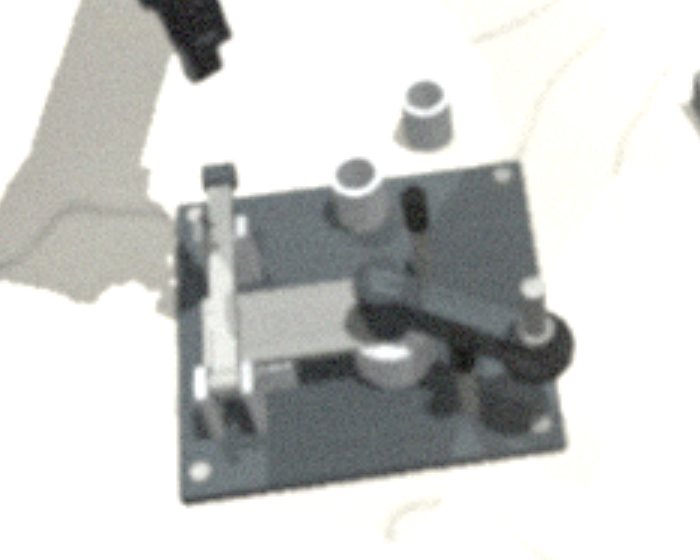

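The lifted strap reads slightly raised: its top slopes from 64.6 to 68.3 mm, about 0.03 rad, because it followed the grip as I relieved the force. I'll press it down again with shut fingers from above, without gripping.

Request:
step_arm(plan=[[[1, 0.018, -0.032, 0.08, 0, 0, 0], [1, 0, 0, 0.1, 0, 0, 0], [1, 0, 0, 0.1, 0, 0, 0], [1, 0, 0, 0.1, 0, 0, 0], [1, 0, 0, 0.1, 0, 0, 0], [1, 0, 0, 0.06, 0, 0, 0], [1, 0, 0, 0, 0, 0, 0], [1, 0, 0, 0, 0, 0, 0]]])

```text
time: 9.45
eef_pos: [0.4276, -0.2253, 0.1177]
tool_rot: [3.14, -0.01, 1.889]
ft_force: [0.2, -0.1, 0.4]
opening: 0.0001
```

Run:
```python
from h import *
s,q=strapinfo()
```

```text
t 9.45 fix [-0.0868 -0.0787  0.1177] q 0.37 r 0.1602 rot [ 3.14  -0.01   1.889] F [ 0.2 -0.1  0.4] op 0.0001
```

Request:
step_arm(plan=[[[1, 0, 0, 0.08, 0, 0, 0], [1, 0, 0, 0.06, 0, 0, 0], [1, 0, 0, 0.02, 0, 0, 0], [1, 0, 0, 0.02, 0, 0, 0]]])

```text
time: 9.85
eef_pos: [0.4304, -0.226, 0.0836]
tool_rot: [3.134, -0.007, 1.891]
ft_force: [-2.4, 1.0, 10.6]
opening: -0.0002
```

Run:
```python
from h import *
s,q=strapinfo()
```

```text
t 9.85 fix [-0.0839 -0.0787  0.0836] q 0.161 r 0.1483 rot [ 3.134 -0.007  1.891] F [-2.4  1.  10.6] op -0.0002
```

Request:
step_arm(plan=[[[1, 0, 0, 0.015, 0, 0, 0], [1, 0, 0, 0.015, 0, 0, 0]]])

```text
time: 10.05
eef_pos: [0.4306, -0.2263, 0.0824]
tool_rot: [3.131, -0.012, 1.891]
ft_force: [-12.8, 6.5, 47.1]
opening: -0.0001
```

Run:
```python
from h import *
s,q=strapinfo()
```

```text
t 10.05 fix [-0.0837 -0.0789  0.0824] q 0.154 r 0.1479 rot [ 3.131 -0.012  1.891] F [-12.8   6.5  47.1] op -0.0001
```

Firm contact (47 N at the fingertips) on a hard stop. I'll lift straight up with the fingers shut and look.

Request:
step_arm(plan=[[[1, 0, 0, -0.05, 0, 0, 0], [1, 0, 0, -0.15, 0, 0, 0], [1, 0, 0, -0.2, 0, 0, 0], [-1, 0, 0, -0.2, 0, 0, 0], [-1, 0, 0, -0.1, 0, 0, 0], [-1, 0, 0, 0, 0, 0, 0]]])

```text
time: 10.65
eef_pos: [0.4305, -0.23, 0.2312]
tool_rot: [3.126, -0.01, 1.89]
ft_force: [-0.5, -0.1, -1.0]
opening: 0.0431
```

Run:
```python
from h import *
s,q=strapinfo()
P=pin(0)
print(rel([P[0],P[1],.22],yaw=np.deg2rad(105)))
for c in ["scene","top"]:
    f=grab_frame(c);W=wf(cloud(f))
    m=(abs(W[...,1]+.08)<.006)&(W[...,2]>.04)&(W[...,2]<.1)
    for x0 in np.arange(-.1,.07,.02):
        k=W[m&(W[...,0]>x0)&(W[...,0]<x0+.01)]
        if len(k)>2: print(c,round(x0,2),len(k),np.round(np.median(k[:,2]),4))
    im=cv2.resize(np.clip(f["pixels"].astype(int)*2,0,255).astype(np.uint8),None,fx=3,fy=3)
    u=proj(f,fw([0,0,.06]))[0]*3; x0=max(int(u[0])-350,0);y0=max(int(u[1])-280,0)
    cv2.imwrite(f"pics/{c}6.png",im[y0:y0+560,x0:x0+700])
```

```text
t 10.65 fix [-0.083  -0.0826  0.2312] q 0.867 r 0.2248 rot [ 3.126 -0.01   1.89 ] F [-0.5 -0.1 -1. ] op 0.0431
shift frac [0.387 1.186 0.079] total/50mm=5.0 rows turn frac [ 0.008 -0.005  0.029]
scene -0.1 12 0.0695
scene -0.08 29 0.0637
scene -0.06 25 0.0649
scene -0.04 32 0.0645
scene -0.02 25 0.0641
scene 0.0 28 0.0641
scene 0.02 35 0.064
scene 0.04 33 0.0639
scene 0.06 37 0.0655
top -0.1 30 0.0668
top -0.08 30 0.0637
top -0.06 30 0.0631
top -0.04 31 0.0635
top -0.02 31 0.0633
top 0.0 26 0.064
top 0.02 31 0.0636
top 0.04 28 0.0637
top 0.06 14 0.0658
```

View pics/scene6.png

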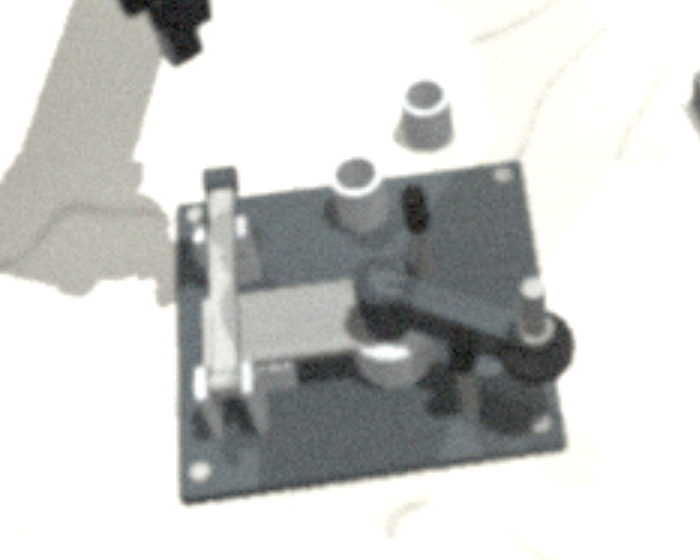

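The strap is now level and closed in the catch (63.7 mm throughout in both cameras). Next, the pin.

Request:
step_arm(plan=[[[0, 0.065, 0.198, 0, 0.008, -0.005, 0.029], [0, 0.065, 0.198, 0, 0, 0, 0], [0, 0.065, 0.198, 0, 0, 0, 0], [0, 0.065, 0.198, 0, 0, 0, 0], [0, 0.065, 0.198, 0, 0, 0, 0], [0, 0.03, 0.1, 0, 0, 0, 0], [0, 0, 0, 0, 0, 0, 0], [0, 0, 0, 0, 0, 0, 0]]])

```text
time: 11.55
eef_pos: [0.6203, -0.0977, 0.2129]
tool_rot: [-3.116, -0.01, 1.825]
ft_force: [-0.3, -0.2, -0.5]
opening: 0.0427
```

Run:
```python
from h import *
s,q=strapinfo()
P=pin(0)
print(rel([P[0],P[1],.2],yaw=np.deg2rad(105)))
```

```text
t 11.55 fix [0.0726 0.0888 0.2129] q 1.636 r 0.1535 rot [-3.116 -0.01   1.825] F [-0.3 -0.2 -0.5] op 0.0427
shift frac [0.061 0.076 0.063] total/50mm=0.5 rows turn frac [-0.013 -0.005 -0.004]
```

Request:
step_arm(plan=[[[0, 0.061, 0.074, 0, -0.013, -0.005, -0.004], [0, 0, 0, 0, 0, 0, 0], [0, 0, 0, 0, 0, 0, 0]]])

```text
time: 11.85
eef_pos: [0.6293, -0.0834, 0.2112]
tool_rot: [-3.141, -0.0, 1.829]
ft_force: [0.8, -1.3, -0.2]
opening: 0.0427
```

Run:
```python
from h import *
s,q=strapinfo()
P=pin(0)
print(rel([P[0],P[1],.133],yaw=np.deg2rad(105)))
f=grab_frame("scene")
im=cv2.resize(np.clip(f["pixels"].astype(int)*2,0,255).astype(np.uint8),None,fx=3,fy=3)
u=proj(f,P)[0]*3; x0=max(int(u[0])-350,0);y0=max(int(u[1])-280,0)
cv2.imwrite(f"pics/s7.png",im[y0:y0+560,x0:x0+700])
```

```text
t 11.85 fix [0.0781 0.1047 0.2112] q 1.674 r 0.1522 rot [-3.141 -0.     1.829] F [ 0.8 -1.3 -0.2] op 0.0427
shift frac [0.004 0.013 0.391] total/50mm=1.6 rows turn frac [-0.    -0.    -0.002]
```

View pics/s7.png

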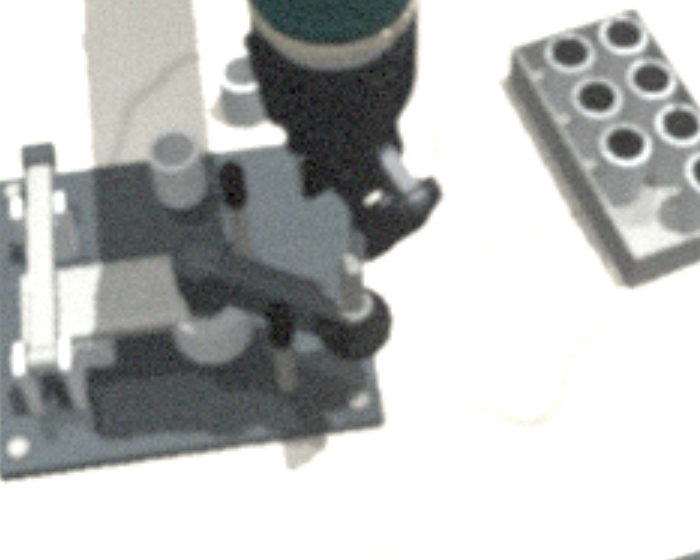

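The gripper hangs over the pin (350,270) as computed, so I'll go down and close.

Request:
step_arm(plan=[[[0, 0.004, 0.013, 0.1, 0, 0, 0], [0, 0, 0, 0.1, 0, 0, 0], [0, 0, 0, 0.1, 0, 0, 0], [0, 0, 0, 0.08, 0, 0, 0], [0, 0, 0, 0, 0, 0, 0]]])

```text
time: 12.4
eef_pos: [0.632, -0.0838, 0.1361]
tool_rot: [3.136, -0.0, 1.826]
ft_force: [-1.3, -0.0, 0.0]
opening: 0.0427
```

Run:
```python
from h import *
s,q=strapinfo()
P=pin(0)
print(rel([P[0],P[1],.134],yaw=np.deg2rad(105)))
```

```text
t 12.4 fix [0.0808 0.1048 0.1361] q 1.807 r 0.0784 rot [ 3.136 -0.     1.826] F [-1.3 -0.   0. ] op 0.0427
shift frac [0.01 0.   0.01] total/50mm=0.1 rows turn frac [ 0.003  0.    -0.003]
```

Request:
step_arm(plan=[[[1, 0.01, 0, 0.01, 0.003, 0, 0], [1, 0, 0, 0, 0, 0, 0], [1, 0, 0, 0, 0, 0, 0], [1, 0, 0, 0, 0, 0, 0], [1, 0, 0, 0, 0, 0, 0], [1, 0, 0, 0, 0, 0, 0]]])

```text
time: 13.0
eef_pos: [0.6314, -0.0826, 0.1353]
tool_rot: [-3.141, 0.001, 1.826]
ft_force: [-0.2, -1.1, -3.7]
opening: 0.0122
```

```bash
cat >> h.py <<'E'
def cageinfo(step=.15):
    s=readout.state(); p=wf(s["eef_pos"]); v=p[:2]-[.03,.02]; q=np.arctan2(v[1],v[0])-1.047
    print("t",s["time"],"fix",p.round(4),"q",round(q,3),"r",np.hypot(*v).round(4),"rot",s["tool_rot"].round(3),"F",s["ft_force"].round(1),"op",round(s["opening"],4))
    R=Ro.from_euler('xyz',s["tool_rot"]); prev=s["eef_pos"]; z=.134
    for i in range(1,6):
        a=min(q+i*step,1.45); r=pin(a,z); Rr=R*Ro.from_rotvec([0,0,-0.04*(i-1)])
        print(round(a,3),np.round(Rr.inv().apply(r-prev)/.2,3)); prev=r
    print(rel(pin(q,z),yaw=s["tool_rot"][2]))
    return s,q
E
python3 - <<'E'
from h import *
cageinfo()
E
```

```text
t 13.0 fix [0.08   0.1059 0.1353] q -0.003 r 0.0994 rot [-3.141e+00  1.000e-03  1.826e+00] F [-0.2 -1.1 -3.7] op 0.0122
0.147 [ 0.062 -0.042  0.006]
0.297 [ 0.055 -0.051 -0.   ]
0.447 [ 0.049 -0.057 -0.   ]
0.597 [ 0.042 -0.062 -0.   ]
0.747 [ 0.035 -0.066 -0.   ]
shift frac [0.002 0.002 0.006] total/50mm=0.0 rows turn frac [-0.  0. -0.]
```

The pin is gripped at q≈0. Now I'll swing it.

Request:
step_arm(plan=[[[1, 0.061, -0.042, 0.003, 0, 0, -0.02], [1, 0.055, -0.051, 0, 0, 0, -0.02], [1, 0.049, -0.057, 0, 0, 0, -0.02]]])

```text
time: 13.3
eef_pos: [0.5989, -0.0618, 0.1355]
tool_rot: [3.131, 0.011, 1.95]
ft_force: [6.4, -1.1, -8.3]
opening: 0.0126
```

Run:
```python
from h import *
cageinfo()
```

```text
t 13.3 fix [0.0437 0.119  0.1355] q 0.386 r 0.0999 rot [3.131 0.011 1.95 ] F [ 6.4 -1.1 -8.3] op 0.0126
0.536 [ 0.047 -0.059  0.006]
0.686 [ 0.04  -0.064 -0.001]
0.836 [ 0.032 -0.068 -0.001]
0.986 [ 0.025 -0.071 -0.001]
1.136 [ 0.017 -0.073 -0.001]
shift frac [0.    0.    0.007] total/50mm=0.0 rows turn frac [0.005 0.006 0.   ]
```

Request:
step_arm(plan=[[[1, 0.047, -0.059, 0.006, 0.005, 0.006, -0.02], [1, 0.04, -0.064, 0, 0, 0, -0.02], [1, 0.032, -0.068, 0, 0, 0, -0.02]]])

```text
time: 13.6
eef_pos: [0.5611, -0.0538, 0.1356]
tool_rot: [3.128, 0.01, 2.08]
ft_force: [10.4, 1.7, -13.7]
opening: 0.0123
```

Run:
```python
from h import *
cageinfo()
```

```text
t 13.6 fix [0.005  0.1183 0.1356] q 0.773 r 0.1015 rot [3.128 0.01  2.08 ] F [ 10.4   1.7 -13.7] op 0.0123
0.923 [ 0.024 -0.072  0.007]
1.073 [ 0.022 -0.072 -0.001]
1.223 [ 0.014 -0.074 -0.001]
1.373 [ 0.006 -0.075 -0.001]
1.45 [ 0.    -0.039 -0.   ]
shift frac [-0.006 -0.004  0.008] total/50mm=0.0 rows turn frac [0.007 0.005 0.   ]
```

Request:
step_arm(plan=[[[1, 0.024, -0.072, 0.006, 0.005, 0.005, -0.02], [1, 0.022, -0.072, 0, 0, 0, -0.02], [1, 0.014, -0.074, 0, 0, 0, -0.02]]])

```text
time: 13.9
eef_pos: [0.5253, -0.0593, 0.1356]
tool_rot: [3.122, 0.008, 2.216]
ft_force: [5.9, 10.8, -12.8]
opening: 0.0124
```

Run:
```python
from h import *
cageinfo(.1)
```

```text
t 13.9 fix [-0.0287  0.105   0.1356] q 1.128 r 0.1033 rot [3.122 0.008 2.216] F [  5.9  10.8 -12.8] op 0.0124
1.228 [-0.005 -0.053  0.007]
1.328 [ 0.008 -0.049 -0.001]
1.428 [ 0.005 -0.05  -0.001]
1.45 [ 0.001 -0.011 -0.   ]
1.45 [0. 0. 0.]
shift frac [-0.016 -0.004  0.008] total/50mm=0.1 rows turn frac [0.01  0.004 0.   ]
```

Request:
step_arm(plan=[[[1, -0.005, -0.053, 0.006, 0.008, 0.004, 0], [1, 0.004, -0.049, 0.003, 0, 0, 0], [1, 0, -0.03, 0.003, 0, 0, 0], [1, 0, 0, 0, 0, 0, 0]]])

```text
time: 14.3
eef_pos: [0.5129, -0.0636, 0.1356]
tool_rot: [3.118, 0.003, 2.232]
ft_force: [6.0, -1.4, -14.7]
opening: 0.0125
```

Run:
```python
from h import *
cageinfo(.1)
```

```text
t 14.3 fix [-0.0398  0.098   0.1356] q 1.254 r 0.1047 rot [3.118e+00 3.000e-03 2.232e+00] F [  6.   -1.4 -14.7] op 0.0125
1.354 [-0.018 -0.053  0.007]
1.45 [ 0.002 -0.048 -0.001]
1.45 [0. 0. 0.]
1.45 [0. 0. 0.]
1.45 [0. 0. 0.]
shift frac [-0.023 -0.004  0.008] total/50mm=0.1 rows turn frac [0.012 0.002 0.   ]
```

Request:
step_arm(plan=[[[1, -0.018, -0.06, 0.008, 0.012, 0.002, 0], [1, -0.005, -0.055, 0.005, 0, 0, 0], [1, 0, -0.04, 0.003, 0, 0, 0]]])

```text
time: 14.6
eef_pos: [0.4999, -0.0714, 0.1357]
tool_rot: [3.122, -0.004, 2.249]
ft_force: [12.6, 4.2, -17.0]
opening: 0.0124
```

Run:
```python
from h import *
cageinfo(.1)
```

```text
t 14.6 fix [-0.0507  0.0875  0.1357] q 1.399 r 0.1052 rot [ 3.122 -0.004  2.249] F [ 12.6   4.2 -17. ] op 0.0124
1.45 [-0.026 -0.027  0.008]
1.45 [0. 0. 0.]
1.45 [0. 0. 0.]
1.45 [0. 0. 0.]
1.45 [0. 0. 0.]
shift frac [-0.026 -0.001  0.008] total/50mm=0.1 rows turn frac [ 0.01  -0.002 -0.   ]
```

Request:
step_arm(plan=[[[1, -0.008, -0.035, 0.004, 0.008, 0, 0], [1, 0, -0.035, 0, 0, 0, 0]]])

```text
time: 14.8
eef_pos: [0.4985, -0.0721, 0.1358]
tool_rot: [3.121, 0.001, 2.26]
ft_force: [21.4, 8.9, -28.8]
opening: 0.0122
```

Run:
```python
from h import *
s,q=cageinfo(.1)
for c in ["scene","top"]:
    f=grab_frame(c); np.save(f"{c}8.npy",f,allow_pickle=True)
    im=cv2.resize(np.clip(f["pixels"].astype(int)*2.5,0,255).astype(np.uint8),None,fx=3,fy=3)
    u=proj(f,fw([0,0.03,.1]))[0]*3; x0=max(int(u[0])-350,0);y0=max(int(u[1])-280,0)
    cv2.imwrite(f"pics/{c}8.png",im[y0:y0+560,x0:x0+700])
s,q=cageinfo(.1)
```

```text
t 14.8 fix [-0.0519  0.0865  0.1358] q 1.413 r 0.1054 rot [3.121e+00 1.000e-03 2.260e+00] F [ 21.4   8.9 -28.8] op 0.0122
1.45 [-0.027 -0.02   0.009]
1.45 [0. 0. 0.]
1.45 [0. 0. 0.]
1.45 [0. 0. 0.]
1.45 [0. 0. 0.]
shift frac [-0.027 -0.001  0.009] total/50mm=0.1 rows turn frac [0.01 0.   0.  ]
t 14.9 fix [-0.0518  0.0866  0.1357] q 1.412 r 0.1055 rot [3.120e+00 1.000e-03 2.259e+00] F [ 17.7  10.8 -21.3] op 0.0126
1.45 [-0.027 -0.02   0.008]
1.45 [0. 0. 0.]
1.45 [0. 0. 0.]
1.45 [0. 0. 0.]
1.45 [0. 0. 0.]
shift frac [-0.027 -0.001  0.009] total/50mm=0.1 rows turn frac [0.011 0.    0.   ]
```

View pics/scene8.png

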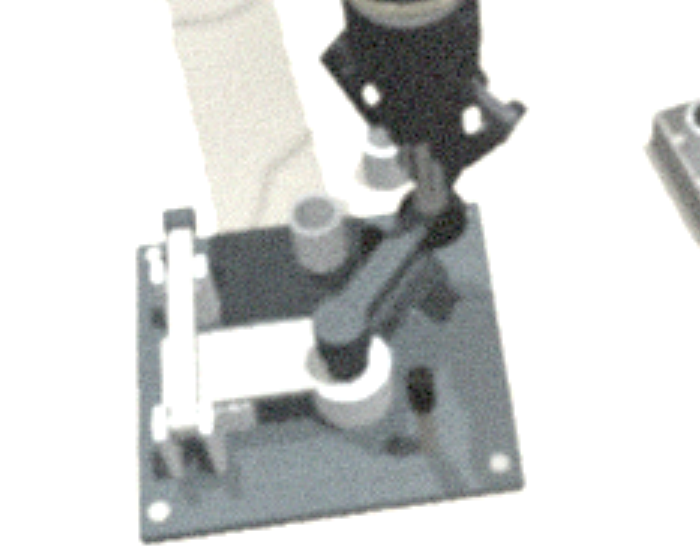

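View pics/top8.png

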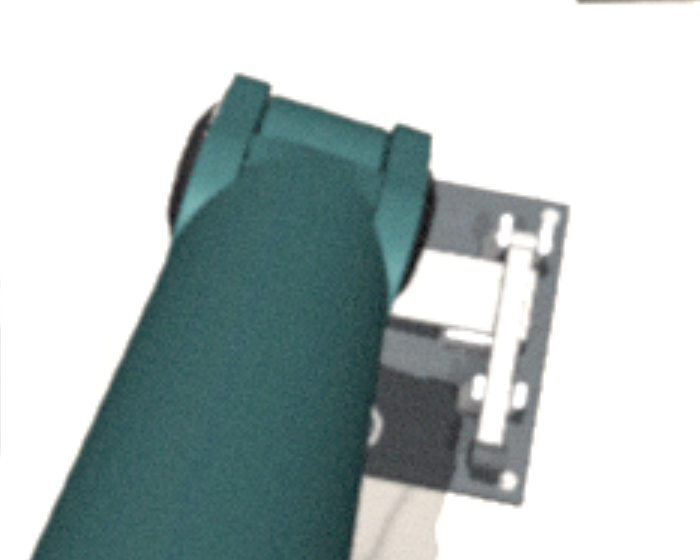

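Both views show the strap closed. In the scene view the cage arm rests against the front stop post (crop (368,238)), the pin is in the fingers (428,180), and both sleeves stand. I'll measure the cage angle from depth and compare the sleeve positions.

Run:
```python
from h import *
f=np.load("scene8.npy",allow_pickle=True).item(); W=wf(cloud(f)); 
for nm,ff in (("start",np.load("scene0.npy",allow_pickle=True).item()),("now",f)):
    W=wf(cloud(ff))
    m=(W[...,2]>.098)&(W[...,2]<.108); d=W[...,:2]-[.03,.02]; r=np.hypot(d[...,0],d[...,1]); m&=(r>.03)&(r<.075)
    a=np.arctan2(d[...,1],d[...,0])[m]; print(nm,m.sum(),"cage q from depth",np.median(a)-1.047, (a-1.047).min().round(2),(a-1.047).max().round(2))
    for c in ((-.083,.0085,.02,.062),(-.151,.0595,.01,.05)):
        k=W[(np.hypot(W[...,0]-c[0],W[...,1]-c[1])<.03)&(W[...,2]>c[3]-.015)&(W[...,2]<c[3]+.005)]
        print(cv2.minEnclosingCircle(k[:,:2].astype(np.float32)),len(k),np.median(k,0).round(4))
```

```text
start 389 cage q from depth -0.019248815010894704 -0.42 1.82
((-0.08313053846359253, 0.008889872580766678), 0.01934831589460373) 168 [-0.081   0.0079  0.0564]
((-0.15124408900737762, 0.05949855223298073), 0.01976023055613041) 163 [-0.1477  0.0573  0.0437]
now 353 cage q from depth 1.400512028808224 -0.41 1.82
((-0.0835125520825386, 0.009631248190999031), 0.019671475514769554) 172 [-0.0801  0.0085  0.0556]
((-0.14900101721286774, 0.0546877458691597), 0.016925472766160965) 87 [-0.1387  0.0507  0.0436]
```

Request:
step_arm(plan=[[[1, -0.005, -0.035, 0.02, 0.008, 0, 0], [1, 0, -0.035, 0.02, 0, 0, 0]]])

```text
time: 15.1
eef_pos: [0.4991, -0.0715, 0.1348]
tool_rot: [3.115, 0.003, 2.268]
ft_force: [-1.2, 11.8, 33.8]
opening: 0.0128
```

Run:
```python
from h import *
cageinfo(.1)
for i in range(8): f=grab_frame("scene")
cageinfo(.1)
W=wf(cloud(f))
m=(W[...,2]>.098)&(W[...,2]<.108); d=W[...,:2]-[.03,.02]; r=np.hypot(d[...,0],d[...,1]); m&=(r>.03)&(r<.075)
print("q",np.median(np.arctan2(d[...,1],d[...,0])[m])-1.047)
m=(abs(W[...,1]+.08)<.006)&(W[...,2]>.04)&(W[...,2]<.1)
for x0 in np.arange(-.08,.05,.02): print(round(x0,2),np.round(np.median(W[m&(W[...,0]>x0)&(W[...,0]<x0+.01)][:,2]),4))
```

```text
t 15.1 fix [-0.0515  0.0872  0.1348] q 1.405 r 0.1056 rot [3.115e+00 3.000e-03 2.268e+00] F [-1.2 11.8 33.8] op 0.0128
1.45 [-0.028 -0.024  0.004]
1.45 [0. 0. 0.]
1.45 [0. 0. 0.]
1.45 [0. 0. 0.]
1.45 [0. 0. 0.]
shift frac [-0.028 -0.001  0.004] total/50mm=0.1 rows turn frac [0.013 0.001 0.   ]
t 15.5 fix [-0.0515  0.087   0.135 ] q 1.407 r 0.1055 rot [3.114e+00 3.000e-03 2.267e+00] F [ 1.4 14.3 24.2] op 0.0125
1.45 [-0.027 -0.023  0.005]
1.45 [0. 0. 0.]
1.45 [0. 0. 0.]
1.45 [0. 0. 0.]
1.45 [0. 0. 0.]
shift frac [-0.028 -0.001  0.005] total/50mm=0.1 rows turn frac [0.014 0.001 0.   ]
q 1.395955240863761
-0.08 0.0641
-0.06 0.0642
-0.04 0.0642
-0.02 0.0639
0.0 0.0648
0.02 0.064
0.04 0.0642
```

The cage is at 1.40 rad by depth, but the tangential push is only about 10 N against 8.4 N of spring. I'll firm it up a little.

Request:
step_arm(plan=[[[1, 0, -0.05, 0.006, 0.01, 0, 0], [1, 0, -0.05, 0.006, 0, 0, 0]]])

```text
time: 15.7
eef_pos: [0.4981, -0.0726, 0.1358]
tool_rot: [3.107, 0.014, 2.276]
ft_force: [28.2, 17.7, -28.7]
opening: 0.0121
```

Run:
```python
from h import *
cageinfo(.1)
for i in range(10): f=grab_frame("scene")
s,q=cageinfo(.1)
print("tangential push",-(s["ft_force"][:2]@[np.cos(np.deg2rad(217.3)),np.sin(np.deg2rad(217.3))]))
W=wf(cloud(f))
m=(W[...,2]>.098)&(W[...,2]<.108); d=W[...,:2]-[.03,.02]; r=np.hypot(d[...,0],d[...,1]); m&=(r>.03)&(r<.075)
print("q",np.median(np.arctan2(d[...,1],d[...,0])[m])-1.047)
im=cv2.resize(np.clip(f["pixels"].astype(int)*2.5,0,255).astype(np.uint8),None,fx=3,fy=3)
u=proj(f,fw([0,0.03,.1]))[0]*3; x0=max(int(u[0])-350,0);y0=max(int(u[1])-280,0)
cv2.imwrite(f"pics/s9.png",im[y0:y0+560,x0:x0+700])
```

```text
t 15.7 fix [-0.0522  0.0859  0.1358] q 1.419 r 0.1054 rot [3.107 0.014 2.276] F [ 28.2  17.7 -28.7] op 0.0121
1.45 [-0.026 -0.017  0.009]
1.45 [0. 0. 0.]
1.45 [0. 0. 0.]
1.45 [0. 0. 0.]
1.45 [0. 0. 0.]
shift frac [-0.027 -0.001  0.009] total/50mm=0.1 rows turn frac [0.017 0.007 0.   ]
t 16.2 fix [-0.0521  0.0861  0.1357] q 1.417 r 0.1054 rot [3.107 0.014 2.276] F [ 24.3  16.6 -19.6] op 0.0125
1.45 [-0.027 -0.018  0.008]
1.45 [0. 0. 0.]
1.45 [0. 0. 0.]
1.45 [0. 0. 0.]
1.45 [0. 0. 0.]
shift frac [-0.027 -0.001  0.009] total/50mm=0.1 rows turn frac [0.017 0.007 0.   ]
tangential push 29.35595783496811
q 1.4104678890822073
```

View pics/s9.png

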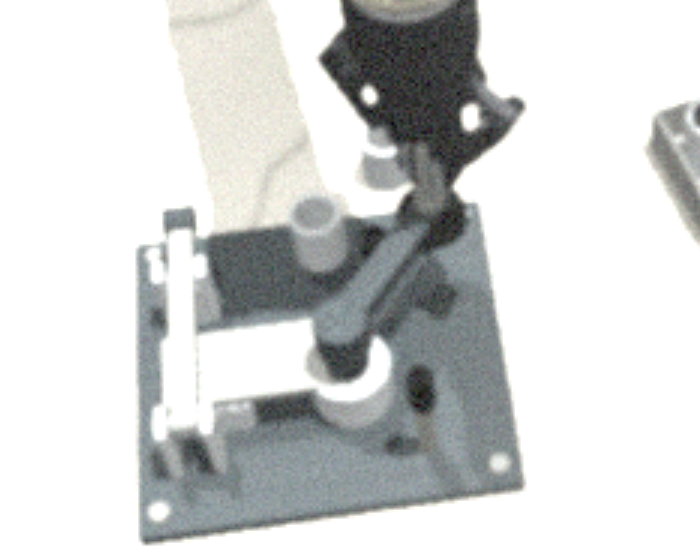

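The pin is held, the arm is on its stop with a steady 29 N push over 0.5 s, the strap is closed and the sleeves stand. I'm handing in.

Run:
```python
from h import *
print(manip.finish_job())
s=readout.state(); print(s["time"],s["eef_pos"],s["opening"])
```

```text
the job is handed in; nothing more can be done
None
the job is handed in; nothing more can be done
```

I closed the strap in its catch, then swung the cage arm by its pin onto the stop. I handed the job in at about 16 s with the fingers still gripping the pin.

- **Strap:** It rose about 0.03 rad when I first let go of the roller, so I pressed it down again with shut fingers (47 N) before touching the cage. After that its top read level at about 64 mm along its length in both cameras. It still read about 64 mm in the scene view once the cage was on its stop.
- **Cage:** Depth gave 1.40–1.41 rad and the arm pose gave 1.417 rad. The arm is flexed against the stop, and the fingers sit about 5 mm outward of the pin's centre on the pads. The push was about 29 N along the swing against the 8.4 N spring, with little change over 0.5 s. The finger opening was 12.5 mm on the 14 mm pin.
- **Vertical force:** About 20 N of vertical force stayed on the fingers while they held the pin. I did not fully remove it, but the height stayed steady.
- **Sleeves:** Both still stood in the last picture. Sleeve_a measured within 1 mm of its start. Sleeve_b is partly hidden by the gripper, and its visible part gave a reading about 5 mm off. I put that down to the hidden part, since the fingers stayed well above it.

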